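# Set the sample roaster's exhaust damper to the third click

## Task

The exhaust damper on the sample roaster was left cracked open. Push its red lever back until the damper is fully shut against its stop, then push it open again counting the clicks from shut, stop with it resting in the third click without ever running on past the third, and take the hand away. Only push the lever with the fingertips or the outside of the fingers, do not take it between the fingers, and leave the bowls, tin, jar, trier, timer and brush where they are.

Things in the scene. Friction and masses are not known exactly. Their poses are not given: they have to be found in the camera images.
- damper (a joint): Lever angle, rad, about a vertical spindle: 0 shut against its stop, growing as it opens (counter-clockwise from above) to 1.571. Detents every 10 degrees: 0 (shut), 0.175 (first click), 0.349 (second), 0.524 (third)... Half-way between is a crest (4 to 7 N at the grip); past it the lever snaps into the next detent and stays there when let go. Starts in the first or second click.
- damper_grip (a point): Centre of the lever's red grip, a level round bar, 24 mm diameter, 85 mm long, its centre 125 mm out from the spindle axis and 180 mm above the table. The frame turns with the lever: -x outward along it, -y the way it moves when opening, +y when shutting. No loose thing under its swing is higher than 110 mm.
- damper_pivot (a point): Point on the spindle axis, 180 mm above the table, fixed to the roaster: x away from the robot, y along the duct towards the drum roaster, z up. The lever points along -x when shut. Below the lever an alloy quadrant plate (radius 70 mm, top at 167 mm) shows a dark hole and notch for each of its ten detents, the first hole being shut.
- roaster: Roasting unit, one fixed piece; origin on the table under the spindle, axes as damper_pivot. Steel duct along y, 80 mm diameter, centre 110 mm high. Towards +y, from y = 260 mm: drum roaster (345 mm high, hopper to 480) with a cooling tray in front (204 mm across, 105 high, centre x -185, y 385). Towards -y: chaff can (166 mm across, 255 high, centre x 35, y -275).
- bowl_a: White ceramic cupping bowl, 92 mm across, 55 mm high, loose; origin at the centre of its underside. Leave alone.
- bowl_b: Blue ceramic cupping bowl, 92 mm across, 55 mm high, loose; origin at the centre of its underside. Leave alone.
- tin: Steel sample tin with a white paper label, 68 mm across, 85 mm high, loose; origin at the centre of its underside. Leave alone.
- jar: Jar of brown beans with a dark lid, 68 mm across, 105 mm high, loose; origin at the centre of its underside. Leave alone.
- trier: Trier (sampling scoop) lying flat, 225 mm long, 27 mm high, dark wooden handle to -x, steel trough to +x; origin near its middle on the table. Leave alone.
- timer: White square timer, 65 mm by 65 mm, 20 mm high; origin at the centre of its underside. Leave alone.
- brush: Flat bench brush, 42 mm wide, with a light wooden handle, 200 mm long, lying along its own x; origin on the table under it. Leave alone.

How it is judged (in metres and radians):
On the way:
1. the damper is pushed fully shut (value of joint damper below 0.044 rad), for 0.2 s.
At the end, for the whole second after the job is handed in: After having been fully shut (within 2.5 degrees of the stop), the damper lever rests in the third detent from shut, 30 degrees open within 2.3 degrees, and is at rest (value of joint damper between 0.484 and 0.564 rad and velocity of joint damper between -0.05 and 0.05 rad/s); the robot touches nothing.
It fails at once if the lever ran on past the third click (more than 36 degrees open) (value of joint damper above 0.628 rad).
It fails at once if the lever's grip was taken between the fingers (y of the grasp point in the frame of damper_grip between -0.008 and 0.008 m and x of the grasp point in the frame of damper_grip between -0.05 and 0.05 m and z of the grasp point in the frame of damper_grip below 0.018 m).
It fails at once if a bowl, the tin, the jar, the trier, the timer or the brush was moved, lifted or knocked over (more than 20 mm) (distance of any of bowl_a, bowl_b, tin, jar, trier, timer, brush from where it was at the start of the episode above 0.02 m).
It also fails if it takes over 54 s, if anything falls off the work surface, if the arm or the gripper's body presses on something with over 40 N, if the wrist force passes 120 N, or if a joint passes its speed limit or range.

## Robot

A 6-joint arm with a two-finger parallel gripper is mounted at the origin on the work surface. World frame = base frame: x ahead of the robot, y to its left, z up, the work surface at z = 0. Lengths are in m, angles in degrees, forces in N, time in s.
With the tool pointing down it reaches from about 0.375 to 0.9 m from the base axis. Payload 3.1 kg.
Tool frame: the origin (TCP) lies on the centre line of the jaws, within the pads' length; the fingertips stand 8 mm ahead of it and the grasp point (between the pads) lies 11 mm behind it (bot.tip_extent is the distance from the TCP to the fingertips, in m); z points along the fingers, y is the line along which they close (so a half turn about z gives the same grasp; the last joint's range is limited). The gripper opens to 87 mm and grips with 3 to 60 N. Pads are 19 mm wide; open, the fingers measure 117 mm over their backs; the gripper's body (75 mm by 190 mm) begins 51 mm behind the grasp point.
Start: joints at [60.017, 30.224, 82.088, -0, 67.689, -10.227], TCP at [0.211, 0.588, 0.204] pointing down, gripper open.
Joint ranges: [-176.69, 176.69], [-43.24, 126.21], [12.49, 139.97], [-82, 262], [0, 151.66], [-163.58, 163.58]. Speed limits (degrees/s): [159.86, 159.86, 180, 180, 180, 180].

## Interface

Orientations are given as a 3x3 rotation matrix whose columns are the frame's x, y, z axes.
In Python, from rig import bot, vision, workorder gives the robot as it stands.
- The arm moves only by the shell command python3 -m handwheel 'ROWS'. ROWS is JSON, a list of rows, each an object with "delta_rot": the turn, a rotation vector about the tool's x, y, z in rad, a list of three; "xyz": the shift along the tool's x, y, z in mm, a list of three; "hand": the closure, from -1 (fully open) to 1 (shut). A call has exactly 5 rows; each row is the pose to reach, as a shift and turn from the pose commanded when the call began, along the tool's axes at that moment; what a row does not reach only later rows make up. A row lasts 1/8 s, in which the tool goes at most 62.5 mm and 10.7 degrees, less where a joint would pass 70% of its speed; a pose out of reach is approached as far as the arm can. A call with a gripper value outside its range is refused whole. The fingers move at their own pace and stop on an object; the grip force is fixed at half the most. Time passes only in rows, so rows that repeat a pose let the fingers close, or fill a call up. It gives the time, the measured TCP pose, the force, the opening and the grip force at its end, in the units of the state.
- bot.read_state(): the state, without advancing time (a new reading comes with each control period).
- vision.capture(name): name is "scene" or "top"; returns the picture (420x560x3 uint8, red, green, blue); there is no depth.
- vision.camera_model(name): a dict with "camera_matrix" (3x3 intrinsics, pixels), "camera_from_world" (4x4, takes a point from world to camera coordinates). Camera axes: x right, y up, looking along -z (the intrinsics and any distortion apply to the point x, -y, -z); pixel columns grow to the right and rows downward; lengths in m; the calibration is good to about 2 mm. A picture is of the moment at which its call begins. camera_model takes no time and is no camera call.
- workorder.hand_in(): hands the job in; it is judged then, once.
The state is a dict: "time_s": time; "joint_positions": joint angles; "qvel": joint speeds; "tau": joint torques, N m; "position": TCP position; "tcp_rot": TCP orientation; "force": force on the tool from outside, world axes, zero at the start; "moment": the same for the moment, N m; "opening": opening from 0.0 (shut) to 1.0 (fully open); "grasp_force": force on a finger pad.
Only numpy, scipy, OpenCV 4.12 (cv2) and the standard library are available. Lean on these libraries where they do the work, as an engineer would, in place of code of your own. Each camera call takes 0.05 s, during which the arm holds its last target. There are 200 camera calls.

## Working session

There is one attempt and no reset: what is moved stays moved. The work goes in short steps, Python scripts to look and compute and a shell command to move; the robot and the scene stay as the last step left them, time stands still between calls to the robot, and variables do not carry over. Pictures are saved under pics/ and viewed, at most 10 in all, crops included, and the job is handed in when it is done.

```bash
mkdir -p pics
python3 - <<'E'
from rig import bot, vision
import cv2,numpy as np
for n in("scene","top"):
    im=vision.capture(n); cv2.imwrite(f"pics/{n}0.png",im[:,:,::-1])
    m=vision.camera_model(n); print(n,np.round(m["camera_matrix"],1).tolist(),np.round(m["camera_from_world"],3).tolist(),[k for k in m])
s=bot.read_state(); print(s["time_s"],s["position"],np.round(s["tcp_rot"],3).tolist(),s["force"],s["opening"])
E
```

```text
scene [[507.0, 0.0, 283.5], [0.0, 507.0, 202.9], [0.0, 0.0, 1.0]] [[-0.581, 0.814, -0.01, 0.391], [-0.661, -0.464, 0.59, 0.197], [0.475, 0.349, 0.808, -1.392], [0.0, 0.0, 0.0, 1.0]] ['camera_matrix', 'camera_from_world']
top [[422.1, 0.0, 280.2], [0.0, 422.1, 203.8], [0.0, 0.0, 1.0]] [[0.01, -1.0, -0.029, -0.102], [0.995, 0.007, 0.102, -0.521], [-0.101, -0.03, 0.994, -0.894], [0.0, 0.0, 0.0, 1.0]] ['camera_matrix', 'camera_from_world']
0.1 [0.21085884 0.58760626 0.20304895] [[-0.941, 0.338, -0.001], [0.338, 0.941, -0.002], [0.0, -0.002, -1.0]] [-0.38458942 -0.62666718 -0.92094473] 1.0029250013044608
```

View pics/scene0.png

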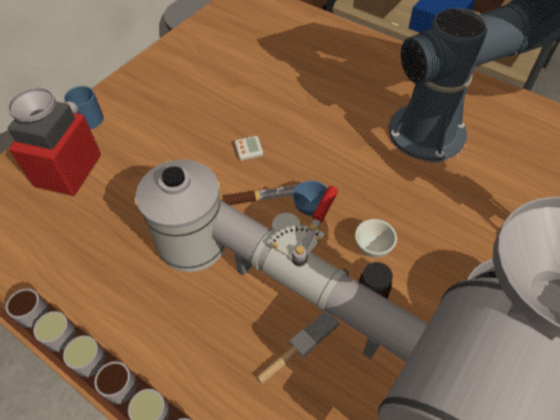

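View pics/top0.png

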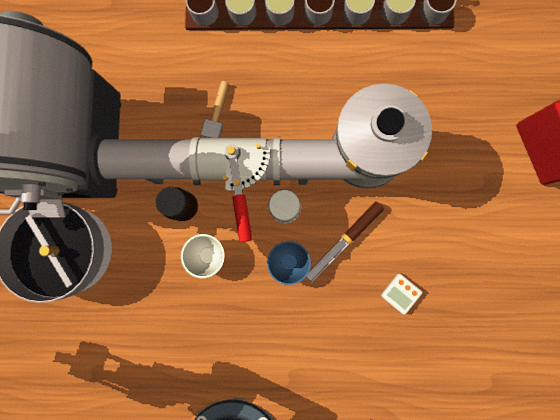

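The scene view shows the red grip at about (325,205). In the top view the grip runs from about (238,195) to (245,240), with the spindle near (232,150). Around it are the jar (176,203), white bowl (203,255), tin (285,205) and blue bowl (288,262). The duct is nearly horizontal, so I'll measure the lever and duct direction now.

```bash
cat > h.py <<'E'
import cv2,numpy as np
from rig import bot,vision
def ray(n,uv):
    m=vision.camera_model(n);K=np.array(m["camera_matrix"]);T=np.array(m["camera_from_world"])
    d=np.linalg.inv(K)@np.array([uv[0],uv[1],1.]);d=np.array([d[0],-d[1],-d[2]])
    R=T[:3,:3];return -R.T@T[:3,3],R.T@d
def onz(n,uv,z):
    c,d=ray(n,uv);return c+d*(z-c[2])/d[2]
def tri(a,b):
    c1,d1=ray("top",a);c2,d2=ray("scene",b)
    s=np.linalg.lstsq(np.c_[d1,-d2],c2-c1,rcond=None)[0];p,q=c1+d1*s[0],c2+d2*s[1]
    return (p+q)/2,np.linalg.norm(p-q)
def grip(n,im=None):
    im=vision.capture(n) if im is None else im
    h=cv2.cvtColor(im,cv2.COLOR_RGB2HSV)
    k=((h[...,0]<5)|(h[...,0]>174))&(h[...,1]>190)&(h[...,2]>60)
    r=np.zeros_like(k);(y0,y1,x0,x1)={"top":(170,270,190,330),"scene":(170,250,270,370)}[n];r[y0:y1,x0:x1]=1
    k=(k&r).astype(np.uint8);_,l,s,c=cv2.connectedComponentsWithStats(k);i=1+np.argmax(s[1:,4])
    (cx,cy),(w,hh),a=cv2.minAreaRect(np.argwhere(l==i)[:,::-1].astype(np.float32))
    b=cv2.boxPoints(((cx,cy),(w,hh),a));e=[(b[0]+b[1])/2,(b[1]+b[2])/2,(b[2]+b[3])/2,(b[3]+b[0])/2]
    e=(e[0],e[2]) if np.linalg.norm(e[0]-e[2])>np.linalg.norm(e[1]-e[3]) else (e[1],e[3])
    return np.array(sorted(e,key=lambda p:p[1])),s[i,4]
E
python3 - <<'E'
from h import *
t=cv2.imread("pics/top0.png")[:,:,::-1].copy();s=cv2.imread("pics/scene0.png")[:,:,::-1].copy()
gt,a=grip("top",t);gs,b=grip("scene",s);print(gt,a,gs,b)
P=[onz("top",p,.18) for p in gt];d=P[1]-P[0];L=np.linalg.norm(d);d/=L
print("ends",np.round(P,4).tolist(),"L",L,"dir deg from -x, to -y:",np.degrees(np.arctan2(-d[1],-d[0])))
c=(P[0]+P[1])/2;print("centre",c,"pivot",c-.125*d)
print("tri centre",tri(gt.mean(0),gs.mean(0)))
for nm,uv,z in[("spindle",(232,150),.2),("jar",(178,203),.105),("tin",(285,205),.085),("bowla",(203,255),.055),("bowlb",(289,262),.055),("can",(388,122),.255),("tray",(46,250),.105)]:
    print(nm,np.round(onz("top",uv,z),3))
g=cv2.cvtColor(t,cv2.COLOR_RGB2GRAY);ed=cv2.Canny(g,60,150)
for l in cv2.HoughLinesP(ed[120:200,95:345],1,np.pi/720,30,minLineLength=40,maxLineGap=8)[:,0]:
    print(l+[95,120,95,120],np.degrees(np.arctan2(l[3]-l[1],l[2]-l[0])).round(1))
cr=cv2.resize(t[125:285,145:355],None,fx=3.7,fy=3.7,interpolation=cv2.INTER_CUBIC);cv2.imwrite("pics/crop0.png",cr[:,:,::-1])
E
```

```text
[[238.42998 194.50998]
 [245.04997 240.84998]] 582 [[333.00003 187.00002]
 [317.00003 219.00002]] 319
ends [[0.5229, -0.026, 0.18], [0.4391, -0.0396, 0.18]] L 0.08488380213924217 dir deg from -x, to -y: 9.22557908888844
centre [ 0.4810272  -0.03283128  0.18      ] pivot [ 0.6044103  -0.01279105  0.18      ]
tri centre (array([ 0.48064658, -0.03239435,  0.17882417]), np.float64(0.0007931186064697857))
spindle [ 0.601 -0.015  0.2  ]
jar [0.514 0.105 0.105]
tin [ 0.514 -0.109  0.085]
bowla [0.41  0.062 0.055]
bowlb [ 0.398 -0.118  0.055]
can [ 0.636 -0.281  0.255]
tray [0.418 0.367 0.105]
[192 178 240 178] 0.0
[147 178 200 180] 2.2
[191 138 279 138] 0.0
[104 178 148 180] 2.6
[279 190 279 140] -90.0
```

View pics/crop0.png

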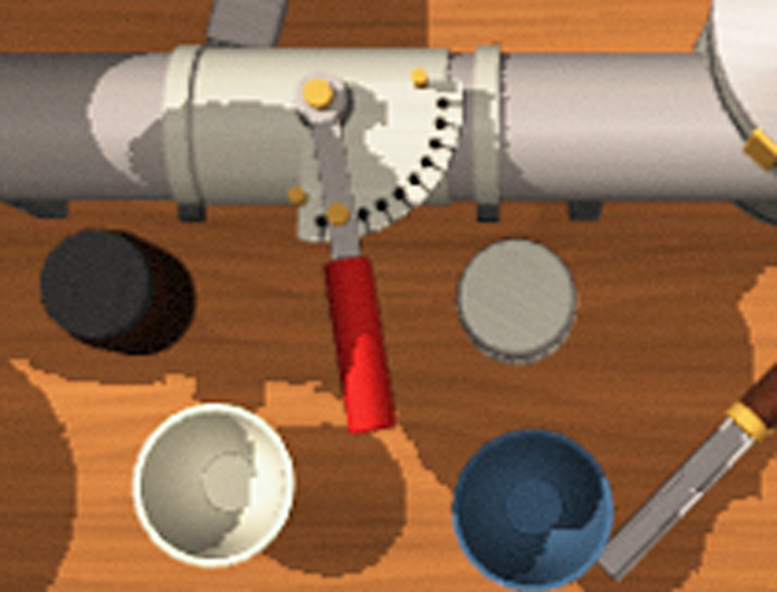

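The first hole (crop 320,220) shows to the left of the lever and the latch bolt sits over the second hole. So the lever is in the first click (10°), which puts the roaster yaw near −0.8° and the pivot at about (0.604, −0.013). I'll close the hand and go round at height to the −y (open) side.

```bash
cat >> h.py <<'E'
def to(x,y,z,yaw=None):
    s=bot.read_state();R=np.array(s["tcp_rot"]);p=np.array(s["position"])
    print("t",round(s["time_s"],2),"pos",p.round(4),"tooly deg",np.degrees(np.arctan2(R[1,1],R[0,1])).round(1),"F",np.round(s["force"],1),"| mm",(R.T@(np.array([x,y,z])-p)*1000).round(1))
def lev(n="top"):
    g,a=grip(n);P=[onz(n,p,.18) for p in g];c=(P[0]+P[1])/2;v=c-np.array([.6044,-.0128,.18]);d=P[1]-P[0]
    print("lever by centre",np.degrees(np.arctan2(-v[1],-v[0])).round(1),"r",np.hypot(*v[:2]).round(4),"by axis",np.degrees(np.arctan2(-d[1],-d[0])).round(1),"area",a,"centre",c.round(4))
E
python3 -m handwheel '[{"delta_rot":[0,0,0],"xyz":[-15,-15,-55],"hand":1},{"delta_rot":[0,0,-0.1],"xyz":[-50,-55,-95],"hand":1},{"delta_rot":[0,0,-0.2],"xyz":[-95,-105,-127],"hand":1},{"delta_rot":[0,0,-0.3],"xyz":[-140,-155,-127],"hand":1},{"delta_rot":[0,0,-0.4],"xyz":[-190,-206,-127],"hand":1}]'
python3 -c "from h import *;to(.44,.08,.33);to(.47,-.105,.33)"
```

```text
time_s: 0.72
position: [0.3093, 0.3542, 0.331]
tcp_rot: [[-0.998, -0.059, 0.001], [-0.059, 0.998, 0.001], [-0.001, 0.001, -1.0]]
force: [1.1, 0.6, 0.2]
opening: 0.519
grasp_force: 0.0
t 0.72 pos [0.3093 0.3542 0.331 ] tooly deg 93.4 F [1.1 0.6 0.2] | mm [-114.2 -281.5    1. ]
t 0.72 pos [0.3093 0.3542 0.331 ] tooly deg 93.4 F [1.1 0.6 0.2] | mm [-133.1 -468.     0.9]
```

```bash
python3 -m handwheel '[{"delta_rot":[0,0,-0.05],"xyz":[-25,-55,0],"hand":1},{"delta_rot":[0,0,-0.1],"xyz":[-50,-110,0],"hand":1},{"delta_rot":[0,0,-0.15],"xyz":[-75,-165,0],"hand":1},{"delta_rot":[0,0,-0.19],"xyz":[-100,-215,0],"hand":1},{"delta_rot":[0,0,-0.19],"xyz":[-110,-265,0],"hand":1}]'
python3 -c "from h import *;to(.465,-.105,.33)"
```

```text
time_s: 1.35
position: [0.4343, 0.0954, 0.3302]
tcp_rot: [[-0.97, -0.242, 0.0], [-0.242, 0.97, 0.0], [-0.0, -0.0, -1.0]]
force: [0.5, 0.2, -0.7]
opening: 0.02
grasp_force: 0.0
t 1.35 pos [0.4343 0.0954 0.3302] tooly deg 104.0 F [ 0.5  0.2 -0.7] | mm [ 1.880e+01 -2.019e+02  2.000e-01]
```

```bash
python3 -m handwheel '[{"delta_rot":[0,0,0],"xyz":[5,-60,0],"hand":1},{"delta_rot":[0,0,0],"xyz":[10,-120,0],"hand":1},{"delta_rot":[0,0,0],"xyz":[20,-180,0],"hand":1},{"delta_rot":[0,0,0],"xyz":[20,-180,0],"hand":1},{"delta_rot":[0,0,0],"xyz":[20,-180,0],"hand":1}]'
python3 -c "from h import *;to(.463,-.09,.178)"
```

```text
time_s: 1.98
position: [0.457, -0.0817, 0.33]
tcp_rot: [[-0.97, -0.242, -0.001], [-0.242, 0.97, 0.001], [0.001, 0.002, -1.0]]
force: [-0.7, 0.6, 0.2]
opening: 0.01
grasp_force: 0.0
t 1.98 pos [ 0.457  -0.0817  0.33  ] tooly deg 104.0 F [-0.7  0.6  0.2] | mm [ -4.   -9.7 151.9]
```

```bash
python3 -m handwheel '[{"delta_rot":[0,0,0],"xyz":[-5,-15,0],"hand":1},{"delta_rot":[0,0,0],"xyz":[-5,-15,60],"hand":1},{"delta_rot":[0,0,0],"xyz":[-5,-15,120],"hand":1},{"delta_rot":[0,0,0],"xyz":[-5,-15,152],"hand":1},{"delta_rot":[0,0,0],"xyz":[-5,-15,152],"hand":1}]'
python3 - <<'E'
from h import *
lev("scene");im=vision.capture("scene");cv2.imwrite("pics/s1.png",im[:,:,::-1]);to(.47,-.06,.178)
E
```

```text
time_s: 2.6
position: [0.4648, -0.094, 0.1764]
tcp_rot: [[-0.97, -0.245, -0.005], [-0.245, 0.97, 0.002], [0.005, 0.004, -1.0]]
force: [-0.8, 0.1, -0.2]
opening: 0.003
grasp_force: 0.0
lever by centre 8.6 r 0.1255 by axis -170.2 area 302 centre [ 0.4803 -0.0315  0.18  ]
t 2.7 pos [ 0.4673 -0.0953  0.1792] tooly deg 104.1 F [ 0.6 -0.7 -0.8] | mm [-11.2  33.6   1.2]
```

View pics/s1.png

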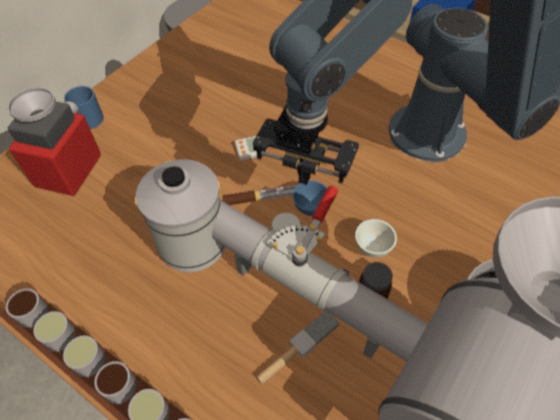

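The hand is beside the grip on its open side and clear of it, and the lever is visible at (325,205). Now I'll push it shut.

```bash
python3 -m handwheel '[{"delta_rot":[0,0,0],"xyz":[-5,20,0],"hand":1},{"delta_rot":[0,0,0],"xyz":[-7,30,0],"hand":1},{"delta_rot":[0,0,0],"xyz":[-9,38,0],"hand":1},{"delta_rot":[0,0,0],"xyz":[-11,44,0],"hand":1},{"delta_rot":[0,0,0],"xyz":[-12,49,0],"hand":1}]'
python3 -c "from h import *;lev('scene');to(.47,-.036,.178)"
```

```text
time_s: 3.32
position: [0.4661, -0.0449, 0.1787]
tcp_rot: [[-0.97, -0.243, 0.001], [-0.243, 0.97, -0.0], [-0.0, -0.0, -1.0]]
force: [-0.2, 0.8, -0.3]
opening: 0.005
grasp_force: 0.0
lever by centre 8.5 r 0.126 by axis -170.2 area 288 centre [ 0.4798 -0.0315  0.18  ]
t 3.38 pos [ 0.4657 -0.0443  0.1785] tooly deg 104.1 F [ 0.2 -0.9  0.2] | mm [-6.2  7.   0.5]
```

No contact yet although the geometry says there should be. I'll look before pushing further.

Run:
```python
from h import *
a=vision.capture("scene")[110:260,230:410];b=vision.capture("top")[140:290,160:340]
o=np.hstack([cv2.resize(x,None,fx=f,fy=f,interpolation=cv2.INTER_CUBIC) for x,f in((a,2.2),(b,2.2))]);print(o.shape);cv2.imwrite("pics/c2.png",o[:,:,::-1])
m=vision.camera_model("scene")
T=np.array(m["camera_from_world"]);K=np.array(m["camera_matrix"])
for p in([.4657,-.0443,.170],[.4657,-.0443,.1785],[.481,-.0328,.18]):
    q=T@np.r_[p,1];u=K@np.array([q[0],-q[1],-q[2]]);u=u/u[2];print(u[:2],(u[:2]-[230,110])*2.2)
```

```text
(330, 792, 3)
[323.63379143 198.06702229] [205.99434114 193.74744903]
[323.85742406 195.59508895] [206.48633293 188.3091957 ]
[324.57379489 202.68337591] [208.06234877 203.90342699]
```

View pics/c2.png

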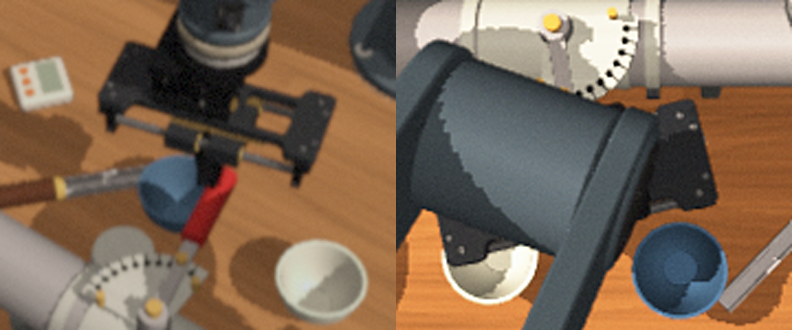

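Run:
```python
from h import *
a=vision.capture("scene")[145:220,275:375];print(bot.read_state()["force"])
cv2.imwrite("pics/c3.png",cv2.convertScaleAbs(cv2.resize(a,None,fx=8,fy=8,interpolation=cv2.INTER_CUBIC),alpha=1.6,beta=30)[:,:,::-1])
```

```text
[-0.01646299  1.19685745 -0.38085135]
```

View pics/c3.png

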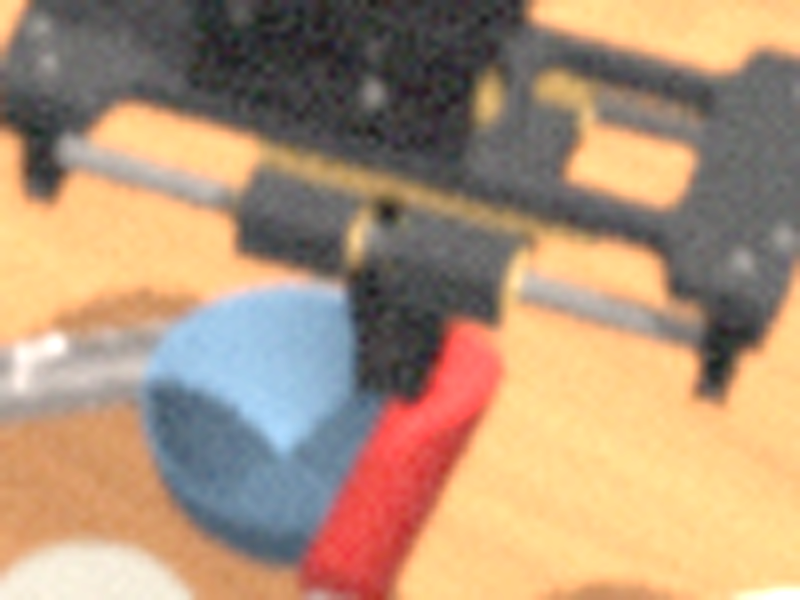

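Run:
```python
from h import *
L,R=np.array([45,190])/8+[275,145],np.array([715,395])/8+[275,145]
for z in(.22,.23,.24):
    a,b=onz("scene",L,z),onz("scene",R,z);print(z,((a+b)/2).round(4),np.linalg.norm(a-b).round(3),np.degrees(np.arctan2(*(b-a)[[1,0]])).round(1))
for z in(.168,.17,.172): print("tip bottom",onz("scene",np.array([390,397])/8+[275,145],z).round(4))
print("grip edge seen at finger",onz("scene",np.array([440,360])/8+[275,145],.18))
```

```text
0.22 [ 0.4658 -0.0521  0.22  ] 0.177 103.4
0.23 [ 0.4728 -0.0482  0.23  ] 0.175 103.4
0.24 [ 0.4798 -0.0443  0.24  ] 0.172 103.4
tip bottom [ 0.4567 -0.0497  0.168 ]
tip bottom [ 0.4581 -0.0489  0.17  ]
tip bottom [ 0.4594 -0.0482  0.172 ]
grip edge seen at finger [ 0.44723462 -0.04122518  0.18      ]
```

Run:
```python
from h import *
for z in(.16,.17,.18,.19,.2,.21): print(z,[onz("scene",np.array(q)/8+[275,145],z)[:2].round(4).tolist() for q in((357,388),(395,398))])
a=vision.capture("scene")[180:205,312:338]; g=cv2.cvtColor(a,cv2.COLOR_RGB2GRAY)
print("\n".join(" ".join("R" if p[0]>110 and p[1]<60 and p[2]<60 else "#" if max(p)<60 else "b" if p[2]>p[0] else "." for p in r)+f" {180+i}" for i,r in enumerate(a)))
```

```text
0.16 [[0.4539, -0.0613], [0.4509, -0.0513]]
0.17 [[0.4605, -0.0576], [0.4576, -0.0477]]
0.18 [[0.4672, -0.0538], [0.4643, -0.0441]]
0.19 [[0.4738, -0.05], [0.4709, -0.0404]]
0.2 [[0.4804, -0.0463], [0.4776, -0.0368]]
0.21 [[0.4871, -0.0425], [0.4843, -0.0331]]
. . . . . . # # # # # # # # # # # # # # # # # # # . 180
b b b b b b # # # # # # # # # # # # # # # # # # # . 181
b b b b b b # # # # # # # # # # # # # # # # # # # . 182
b b b b b b b # # # # # # # # # # # # # # # # # # . 183
b b b b b b b # # # # # # # # # # # # . . # # # # . 184
b b b b b b b # # # # # # # # # # # # . R R . . . . 185
b b b b b b b # # # # # # # # # # # . R R R . . . . 186
b b b b b b b # # # # # # # # # # # . R R R . . . . 187
b b b b b b b # # # # # # # # # # # . R R R R . . . 188
b b b b b b b # # # # # # # # # # # . R R R R R . . 189
b b b b b b b # # # # # # # # # # . R R R R R R R . 190
b b b b b b b # # # # # # # # # # . R R R R R R R . 191
b b b b b b b # # # # # # # # # . R R R R R R R R . 192
b b b b b b b # # # # # # # # # . R R R R R R R R . 193
b b b b b b b # # # # # # # # . R R R R R R R R . . 194
b b b b b b b b b b # . . . . R R R R R R R R R . . 195
b b b b b b b b b b . R R R R R R R R R R R R . . . 196
b b b b b b b b b b . R R R R R R R R R R R R . . . 197
b b b b b b b b b . R R R R R R R R R R . . . . . . 198
b b b b b b b b b . R R R R R R R R R . . R . . . . 199
b b b b b b b b . R R R R R R R R R R . . . . . . . 200
b b b b b b b . . R R R R R R R R R R . . . . . . . 201
b b b b b b b . R R R R R R R R R R . . . . . . . . 202
b b b b b b b . R R R R R R R R R . . R . . . . . . 203
b b b b b b . R R R R R R R R R . . . . . . . . . . 204
```

The fingertip overlaps the grip in the image, so it stands higher than I assumed, right over the grip's edge. I'll back off and go lower.

```bash
python3 -m handwheel '[{"delta_rot":[0,0,0],"xyz":[6,-25,0],"hand":1},{"delta_rot":[0,0,0],"xyz":[10,-40,0],"hand":1},{"delta_rot":[0,0,0],"xyz":[10,-40,12],"hand":1},{"delta_rot":[0,0,0],"xyz":[10,-40,22],"hand":1},{"delta_rot":[0,0,0],"xyz":[10,-40,22],"hand":1}]'
python3 - <<'E'
from h import *
print("tip",bot.tip_extent);lev("scene");to(.47,-.06,.157)
a=vision.capture("scene")[145:220,275:375]
cv2.imwrite("pics/c4.png",cv2.convertScaleAbs(cv2.resize(a,None,fx=8,fy=8,interpolation=cv2.INTER_CUBIC),alpha=1.6,beta=30)[:,:,::-1])
m=vision.camera_model("scene");s=bot.read_state()
T=np.array(m["camera_from_world"]);K=np.array(m["camera_matrix"]);p=np.array(s["position"]);R=np.array(s["tcp_rot"])
for t in(-15,0,15):
    q=T@np.r_[p+R@np.array([0,t,8])/1000,1];u=K@np.array([q[0],-q[1],-q[2]]);print(t,((u/u[2])[:2]-[275,145])*8)
E
```

```text
time_s: 4.2
position: [0.4646, -0.0853, 0.1551]
tcp_rot: [[-0.97, -0.243, -0.003], [-0.243, 0.97, 0.002], [0.003, 0.002, -1.0]]
force: [-0.1, -0.4, -0.2]
opening: 0.004
grasp_force: 0.0
tip 0.008
lever by centre 8.3 r 0.1248 by axis -170.8 area 304 centre [ 0.4809 -0.0309  0.18  ]
t 4.25 pos [ 0.4652 -0.0854  0.1556] tooly deg 104.1 F [0.1 0.9 0.6] | mm [-10.9  23.5  -1.4]
-15 [201.27277655 385.75923247]
0 [254.09740198 401.80212438]
15 [307.25075758 417.94485196]
```

View pics/c4.png

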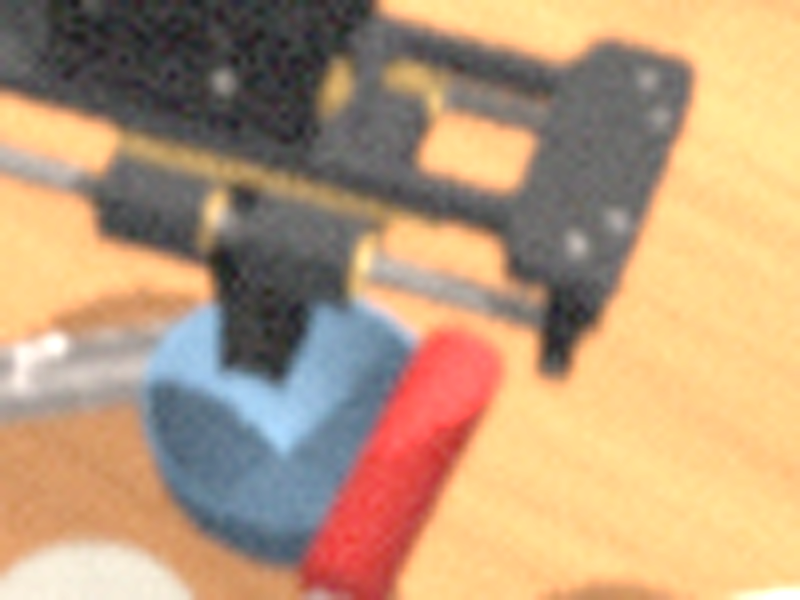

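Closed, the fingertips are narrow (about 15 mm) and show about 10 mm higher than nominal. The tip is near crop (255,378), now well below the grip top and clear of it. I'll push again at this lower height.

```bash
python3 -m handwheel '[{"delta_rot":[0,0,0],"xyz":[-5,20,0],"hand":1},{"delta_rot":[0,0,0],"xyz":[-6,26,0],"hand":1},{"delta_rot":[0,0,0],"xyz":[-8,31,0],"hand":1},{"delta_rot":[0,0,0],"xyz":[-9,35,0],"hand":1},{"delta_rot":[0,0,0],"xyz":[-10,38,0],"hand":1}]'
python3 -c "from h import *;lev('scene');to(.47,-.032,.157)"
```

```text
time_s: 4.92
position: [0.4659, -0.048, 0.1565]
tcp_rot: [[-0.97, -0.244, -0.001], [-0.244, 0.97, -0.002], [0.002, -0.002, -1.0]]
force: [-2.0, -3.2, 0.3]
opening: 0.005
grasp_force: 1.7
lever by centre 5.3 r 0.1246 by axis -173.7 area 299 centre [ 0.4803 -0.0244  0.18  ]
t 4.97 pos [ 0.4659 -0.0474  0.1565] tooly deg 104.1 F [-1.3 -2.7  0.8] | mm [-7.7 13.9 -0.5]
```

```bash
python3 -m handwheel '[{"delta_rot":[0,0,0],"xyz":[-1,4,0],"hand":1},{"delta_rot":[0,0,0],"xyz":[-2,8,0],"hand":1},{"delta_rot":[0,0,0],"xyz":[-3,12,0],"hand":1},{"delta_rot":[0,0,0],"xyz":[-3,14,0],"hand":1},{"delta_rot":[0,0,0],"xyz":[-3,14,0],"hand":1}]'
python3 -c "from h import *;lev('scene');to(.47,-.032,.157)"
```

```text
time_s: 5.6
position: [0.4666, -0.0339, 0.1566]
tcp_rot: [[-0.97, -0.244, 0.001], [-0.244, 0.97, -0.003], [-0.001, -0.003, -1.0]]
force: [-0.4, -4.7, -0.5]
opening: 0.005
grasp_force: 2.7
lever by centre -0.9 r 0.126 by axis -178.3 area 313 centre [ 0.4784 -0.0108  0.18  ]
t 5.65 pos [ 0.4666 -0.0339  0.1566] tooly deg 104.1 F [-1.  -5.8 -0.8] | mm [-3.8  1.  -0.4]
```

```bash
python3 -m handwheel '[{"delta_rot":[0,0,0],"xyz":[0,1,0],"hand":1},{"delta_rot":[0,0,0],"xyz":[-1,2,0],"hand":1},{"delta_rot":[0,0,0],"xyz":[-1,3,0],"hand":1},{"delta_rot":[0,0,0],"xyz":[-1,3,0],"hand":1},{"delta_rot":[0,0,0],"xyz":[-1,3,0],"hand":1}]'
python3 -c "from h import *;lev('scene');to(.47,-.032,.157)"
```

```text
time_s: 6.28
position: [0.4667, -0.0336, 0.1566]
tcp_rot: [[-0.969, -0.246, 0.001], [-0.246, 0.969, -0.008], [0.001, -0.008, -1.0]]
force: [-2.8, -13.2, -1.6]
opening: 0.003
grasp_force: 7.0
lever by centre -0.9 r 0.1258 by axis -179.9 area 306 centre [ 0.4786 -0.0108  0.18  ]
t 6.33 pos [ 0.4667 -0.0336  0.1566] tooly deg 104.2 F [ -1.6 -13.9  -1.4] | mm [-3.6  0.7 -0.4]
```

Hard against the stop: 14 N with no further motion, and the camera reference for shut is −0.9°. Now I'll go over to the other side.

```bash
python3 -m handwheel '[{"delta_rot":[0,0,0],"xyz":[5,-20,0],"hand":1},{"delta_rot":[0,0,0],"xyz":[9,-38,0],"hand":1},{"delta_rot":[0,0,0],"xyz":[9,-38,-40],"hand":1},{"delta_rot":[0,0,0],"xyz":[9,-38,-90],"hand":1},{"delta_rot":[0,0,0],"xyz":[9,-38,-110],"hand":1}]'
python3 -m handwheel '[{"delta_rot":[0,0,0],"xyz":[0,0,0],"hand":1},{"delta_rot":[0,0,0],"xyz":[-10,40,0],"hand":1},{"delta_rot":[0,0,0],"xyz":[-20,80,0],"hand":1},{"delta_rot":[0,0,0],"xyz":[-29,120,0],"hand":1},{"delta_rot":[0,0,0],"xyz":[-29,120,0],"hand":1}]'
python3 -c "from h import *;lev('scene');to(.475,.047,.157)"
```

```text
time_s: 6.95
position: [0.468, -0.0692, 0.2693]
tcp_rot: [[-0.97, -0.242, 0.005], [-0.242, 0.97, -0.001], [-0.004, -0.003, -1.0]]
force: [0.6, -0.4, 0.5]
opening: 0.008
grasp_force: 0.0
time_s: 7.58
position: [0.464, 0.0572, 0.2648]
tcp_rot: [[-0.969, -0.247, -0.004], [-0.247, 0.969, 0.001], [0.003, 0.002, -1.0]]
force: [-0.5, -1.1, 0.8]
opening: 0.009
grasp_force: 0.0
lever by centre -1.5 r 0.1253 by axis -180.0 area 326 centre [ 0.4792 -0.0096  0.18  ]
t 7.62 pos [0.4645 0.0558 0.265 ] tooly deg 104.2 F [-0.  -0.4 -0.7] | mm [ -8.4 -11.2 107.9]
```

```bash
python3 -m handwheel '[{"delta_rot":[0,0,0],"xyz":[-8,0,40],"hand":1},{"delta_rot":[0,0,0],"xyz":[-8,0,90],"hand":1},{"delta_rot":[0,0,0],"xyz":[-8,0,108],"hand":1},{"delta_rot":[0,0,0],"xyz":[-8,-15,108],"hand":1},{"delta_rot":[0,0,0],"xyz":[-8,-30,108],"hand":1}]'
python3 -c "from h import *;lev('scene');to(.475,.012,.157)"
```

```text
time_s: 8.25
position: [0.4817, 0.0258, 0.1589]
tcp_rot: [[-0.97, -0.242, 0.001], [-0.242, 0.97, -0.001], [-0.001, -0.001, -1.0]]
force: [0.1, -1.4, -0.5]
opening: 0.002
grasp_force: 0.0
lever by centre -1.6 r 0.1056 by axis -180.0 area 164 centre [ 0.4988 -0.0098  0.18  ]
t 8.3 pos [0.483  0.0242 0.1594] tooly deg 104.0 F [ 0.8 -1.   0.1] | mm [10.7 -9.9  2.4]
```

```bash
cat >> h.py <<'E'
def arc(*ths,s=.12):
    st=bot.read_state();R=np.array(st["tcp_rot"]);p=np.array(st["position"])
    for th in ths:
        f=np.radians(th-1.2);a=abs(np.radians(14)-f);e=.0125+.0075*np.cos(a)+.0095*np.sin(a)
        q=np.array([.6044,-.0128])+s*np.array([-np.cos(f),-np.sin(f)])+e*np.array([-np.sin(f),np.cos(f)])
        print(th,q.round(4),(R.T@(np.r_[q,.157]-p)*1000).round(1))
E
python3 -c "from h import *;arc(-5,0,3,6,8,10)"
```

```text
-5 [0.4876 0.0228] [-4.1 -2.4  2.4]
0 [0.4849 0.0119] [  1.2 -12.3   2.4]
3 [0.4838 0.0053] [  3.9 -18.5   2.4]
6 [ 0.483  -0.0015] [  6.2 -24.9   2.4]
8 [ 0.4827 -0.006 ] [  7.6 -29.2   2.4]
10 [ 0.4826 -0.0106] [  8.8 -33.6   2.4]
```

```bash
python3 -m handwheel '[{"delta_rot":[0,0,0],"xyz":[1,-12,2],"hand":1},{"delta_rot":[0,0,0],"xyz":[3,-16,2],"hand":1},{"delta_rot":[0,0,0],"xyz":[5,-20,2],"hand":1},{"delta_rot":[0,0,0],"xyz":[6,-24,2],"hand":1},{"delta_rot":[0,0,0],"xyz":[6,-26,2],"hand":1}]'
python3 -c "from h import *;lev('scene');arc(5,6,8,10,12)"
```

```text
time_s: 8.93
position: [0.4812, 0.0013, 0.1567]
tcp_rot: [[-0.97, -0.243, 0.0], [-0.243, 0.97, 0.0], [-0.0, 0.0, -1.0]]
force: [0.3, 1.7, 1.4]
opening: 0.007
grasp_force: 0.8
lever by centre 2.8 r 0.1066 by axis -176.5 area 171 centre [ 0.498 -0.018  0.18 ]
5 [0.4832 0.0008] [-2.2 -0.6 -0.4]
6 [ 0.483  -0.0015] [-1.5 -2.8 -0.4]
8 [ 0.4827 -0.006 ] [-0.1 -7.1 -0.4]
10 [ 0.4826 -0.0106] [  1.1 -11.5  -0.4]
12 [ 0.4827 -0.0151] [  2.2 -15.9  -0.4]
```

```bash
python3 -m handwheel '[{"delta_rot":[0,0,0],"xyz":[0,-2,0],"hand":1},{"delta_rot":[0,0,0],"xyz":[0,-4,0],"hand":1},{"delta_rot":[0,0,0],"xyz":[0,-5,0],"hand":1},{"delta_rot":[0,0,0],"xyz":[0,-6,0],"hand":1},{"delta_rot":[0,0,0],"xyz":[0,-6,0],"hand":1}]'
python3 -c "from h import *;lev('scene');arc(6,8,10,12,14,16,17)"
```

```text
time_s: 9.6
position: [0.4825, -0.0049, 0.1564]
tcp_rot: [[-0.97, -0.243, -0.0], [-0.243, 0.97, -0.0], [0.0, -0.0, -1.0]]
force: [-0.0, 0.8, 0.3]
opening: 0.007
grasp_force: 0.0
lever by centre 8.7 r 0.1038 by axis -168.8 area 162 centre [ 0.5018 -0.0285  0.18  ]
6 [ 0.483  -0.0015] [-1.3  3.1 -0.6]
8 [ 0.4827 -0.006 ] [ 0.1 -1.2 -0.6]
10 [ 0.4826 -0.0106] [ 1.3 -5.6 -0.6]
12 [ 0.4827 -0.0151] [  2.3 -10.1  -0.6]
14 [ 0.4829 -0.0197] [  3.2 -14.5  -0.6]
16 [ 0.4832 -0.024 ] [  3.9 -18.8  -0.6]
17 [ 0.4834 -0.0259] [  4.2 -20.7  -0.6]
```

First click. On to the second.

```bash
python3 -m handwheel '[{"delta_rot":[0,0,0],"xyz":[1,-6,0],"hand":1},{"delta_rot":[0,0,0],"xyz":[2,-11,0],"hand":1},{"delta_rot":[0,0,0],"xyz":[3,-14,0],"hand":1},{"delta_rot":[0,0,0],"xyz":[4,-17,0],"hand":1},{"delta_rot":[0,0,0],"xyz":[4,-19,0],"hand":1}]'
python3 -c "from h import *;lev('scene');arc(14,16,18,20,22,24,25,26,27)"
```

```text
time_s: 10.28
position: [0.4832, -0.025, 0.1565]
tcp_rot: [[-0.97, -0.243, -0.0], [-0.243, 0.97, -0.001], [0.001, -0.001, -1.0]]
force: [-0.5, 0.4, -0.3]
opening: -0.0
grasp_force: 0.0
lever by centre 19.6 r 0.1069 by axis -159.3 area 176 centre [ 0.5037 -0.0486  0.18  ]
14 [ 0.4829 -0.0197] [-0.9  5.4 -0.6]
16 [ 0.4832 -0.024 ] [-0.2  1.1 -0.6]
18 [ 0.4836 -0.0279] [ 0.4 -2.8 -0.5]
20 [ 0.4841 -0.0318] [ 0.8 -6.7 -0.5]
22 [ 0.4847 -0.0357] [  1.2 -10.6  -0.5]
24 [ 0.4855 -0.0396] [  1.4 -14.6  -0.5]
25 [ 0.4859 -0.0415] [  1.4 -16.6  -0.5]
26 [ 0.4864 -0.0435] [  1.5 -18.5  -0.5]
27 [ 0.4869 -0.0454] [  1.5 -20.5  -0.5]
```

Second click. For the third I'll take small steps.

```bash
python3 -m handwheel '[{"delta_rot":[0,0,0],"xyz":[1,-6,0],"hand":1},{"delta_rot":[0,0,0],"xyz":[1,-10,0],"hand":1},{"delta_rot":[0,0,0],"xyz":[1,-13,0],"hand":1},{"delta_rot":[0,0,0],"xyz":[1,-15,0],"hand":1},{"delta_rot":[0,0,0],"xyz":[1,-16,0],"hand":1}]'
python3 -c "from h import *;lev('scene');arc(24,25,26,27,28)"
```

```text
time_s: 10.95
position: [0.4858, -0.039, 0.1564]
tcp_rot: [[-0.97, -0.242, -0.001], [-0.242, 0.97, 0.002], [0.0, 0.002, -1.0]]
force: [-0.7, 4.7, 2.0]
opening: 0.003
grasp_force: 2.0
lever by centre 22.2 r 0.1071 by axis -156.4 area 185 centre [ 0.5052 -0.0532  0.18  ]
24 [ 0.4855 -0.0396] [ 0.5 -0.1 -0.6]
25 [ 0.4859 -0.0415] [ 0.6 -2.1 -0.6]
26 [ 0.4864 -0.0435] [ 0.6 -4.1 -0.6]
27 [ 0.4869 -0.0454] [ 0.6 -6.1 -0.6]
28 [ 0.4874 -0.0473] [ 0.5 -8.1 -0.6]
```

```bash
python3 -m handwheel '[{"delta_rot":[0,0,0],"xyz":[0,-1,0],"hand":1},{"delta_rot":[0,0,0],"xyz":[0,-2,0],"hand":1},{"delta_rot":[0,0,0],"xyz":[0,-3,0],"hand":1},{"delta_rot":[0,0,0],"xyz":[0,-3,0],"hand":1},{"delta_rot":[0,0,0],"xyz":[0,-3,0],"hand":1}]'
python3 -c "from h import *;lev('scene');arc(26,27,28)"
```

```text
time_s: 11.62
position: [0.487, -0.0431, 0.1564]
tcp_rot: [[-0.97, -0.243, 0.0], [-0.243, 0.97, -0.0], [-0.0, -0.0, -1.0]]
force: [0.4, 0.2, 0.9]
opening: 0.01
grasp_force: 0.0
lever by centre 29.4 r 0.1089 by axis -145.8 area 197 centre [ 0.5095 -0.0663  0.18  ]
26 [ 0.4864 -0.0435] [ 0.7 -0.4 -0.6]
27 [ 0.4869 -0.0454] [ 0.7 -2.3 -0.6]
28 [ 0.4874 -0.0473] [ 0.6 -4.3 -0.6]
```

Third click, and the lever has left the finger. I'll withdraw in +y, then up.

```bash
python3 -m handwheel '[{"delta_rot":[0,0,0],"xyz":[2,20,0],"hand":1},{"delta_rot":[0,0,0],"xyz":[4,50,0],"hand":1},{"delta_rot":[0,0,0],"xyz":[4,60,0],"hand":1},{"delta_rot":[0,0,0],"xyz":[4,60,-50],"hand":1},{"delta_rot":[0,0,0],"xyz":[4,60,-110],"hand":1}]'
python3 -m handwheel '[{"delta_rot":[0,0,0],"xyz":[0,0,-40],"hand":1},{"delta_rot":[0,0,0],"xyz":[10,50,-60],"hand":1},{"delta_rot":[0,0,0],"xyz":[20,100,-60],"hand":1},{"delta_rot":[0,0,0],"xyz":[20,100,-60],"hand":1},{"delta_rot":[0,0,0],"xyz":[20,100,-60],"hand":1}]'
python3 - <<'E'
from h import *
im=vision.capture("scene");grip_=grip("scene",im);lev("scene");to(.4,.1,.3)
cv2.imwrite("pics/end.png",im[:,:,::-1])
E
```

```text
time_s: 12.3
position: [0.4675, 0.0151, 0.2667]
tcp_rot: [[-0.97, -0.244, -0.003], [-0.244, 0.97, 0.0], [0.003, 0.001, -1.0]]
force: [1.5, -0.5, -0.4]
opening: 0.001
grasp_force: 0.0
time_s: 12.92
position: [0.425, 0.1065, 0.3265]
tcp_rot: [[-0.97, -0.244, 0.001], [-0.244, 0.97, -0.001], [-0.001, -0.001, -1.0]]
force: [-0.3, 0.1, -0.1]
opening: 0.003
grasp_force: 0.0
lever by centre 29.5 r 0.125 by axis -148.1 area 306 centre [ 0.4956 -0.0743  0.18  ]
t 13.03 pos [0.4254 0.1058 0.3262] tooly deg 104.0 F [ 1.1  0.2 -1.2] | mm [26.1  0.5 26.2]
```

View pics/end.png

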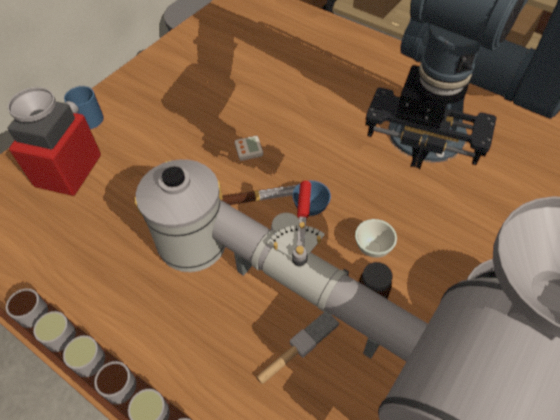

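The lever rests about 30° open (grip at 305,198), the hand is clear near (430,120), and the loose things are where they were.

```bash
python3 -c "from rig import workorder;print(workorder.hand_in())"
```

```text
the job is handed in; nothing more can be done
None
```

I pushed the damper hard against its stop, then opened it click by click to rest in the third click (about 30° by camera), took the hand clear and handed the job in; no verdict was shown, and an early pass that stopped over the grip's edge came within 1–2 mm, by my estimate, of the "between the fingers" limit before I backed off.

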